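# Clamp the instrument box for the drive

## Robot

A 7-joint arm with a two-finger parallel gripper is mounted at the origin on a cart in front of the work surface, level with it; the furniture and walls round the work are solid. World frame = base frame: x ahead of the robot, y to its left, z up, the work surface at z = 0. Lengths are in m, angles in degrees, forces in N, time in s.
With the tool pointing down it reaches from about 0.425 to 0.875 m from the base axis. Payload 4.7 kg.
Tool frame: the origin (TCP) lies between the finger pads; the fingertips stand env.finger_overhang ahead of it and the grasp point (between the pads) lies 5 mm behind it (env.finger_overhang is the distance from the TCP to the fingertips, in m); z points along the fingers, y is the line along which they close (so a half turn about z gives the same grasp; the last joint's range is limited). The gripper opens to 87 mm and grips with 3 to 60 N. Pads are 19 mm wide; open, the fingers measure 117 mm over their backs; the gripper's body (75 mm by 190 mm) begins 51 mm behind the grasp point.
Start: joints at [-63.363, 18.392, -4.016, 83.108, 1.295, 78.541, -3.26], TCP at [0.283, 0.585, 0.237] pointing down, gripper open.
Joint ranges: [-163.93, 163.93], [-17.29, 119.83], [-79.2, 71.16], [3.27, 140.29], [-89.18, 269.18], [5.43, 117.66], [-154.24, 154.24]. Speed limits (degrees/s): [147.25, 147.25, 180, 180, 180, 180, 180].

## Interface

Orientations are given as [roll, pitch, yaw] about the fixed x, y, z axes, in that order (R = Rz(yaw) Ry(pitch) Rx(roll)).
In Python, from cell import telemetry, eyes, env, models gives the robot as it stands. The module is installed in compiled form; this text tells all that it offers.
- The arm moves only by the tool drive_tool, never from a script. Its arguments are lists of equal length, an entry for each row: "angular": the turn, a rotation vector about the tool's x, y, z in rad, a list of three; "delta_pos": the shift along the tool's x, y, z in cm, a list of three; "gripper": the finger opening in cm, from 0 to 8.7. A call has 1 to 20 rows; each row shifts and turns the commanded pose from where the row before left it, along the tool's axes as they then stand; what a row does not reach is not made up. A row lasts 1/10 s, in which the tool goes at most 50 mm and 8.59 degrees, less where a joint would pass 70% of its speed; a pose out of reach is approached as far as the arm can. A call with a gripper value outside its range is refused whole. The fingers move at their own pace and stop on an object; "squeeze" is the grip in N (left out, the last holds). Time passes only in rows, so rows that do not move let the fingers close. It gives the time, the measured TCP pose, the force, the opening and the grip force at its end, in the units of the state.
- telemetry.get_obs(): the state, without advancing time (a new reading comes with each control period).
- eyes.read_camera(name): name is "side" or "top"; returns a dict with "pixels" (400x640x3 uint8, red, green, blue), "mtx" (3x3 intrinsics, pixels), "D" ([k1, k2, p1, p2, k3] as OpenCV has them; the pictures are not rectified), "origin" and "orientation" of the camera in the world. Camera axes: x right, y down, z forward; pixel columns grow to the right and rows downward; lengths in m; the calibration is good to about 2 mm. A picture is of the moment at which its call begins. There is no depth.
- env.sign_off(): hands the job in; it is judged then, once.
Trained networks look in a picture, given as the dict that the camera call returned (one of the last four; its "shot" number tells which), for a name from the list of things; names that differ only in an ending like _2 or _b are one class to them, and where a whole thing is asked for, a point or a joint stands for the part that bears it (a point fixed in the world has none). Each returns a list of dicts, best first, with "p" (0 to 1); they miss things now and then, are a little off and sometimes report something else, mostly with a low value. They report only what shows in the picture. A call takes as long as a camera call. They do not tell look-alikes from the thing itself.
- models.search_frame(picture, target): "centre" ([column, row] in pixels, amid what is visible of it).
- models.cut_out(picture, target): "pixels" (400x640 bool, what is visible of it) and "centre" ([column, row] in pixels, amid what is visible of it).
The state is a dict: "time_s": time; "qpos": joint angles; "joint_velocities": joint speeds; "effort": joint torques, N m; "tool_pos": TCP position; "tool_rot": TCP orientation; "force": force on the tool from outside, world axes, zero at the start; "wrist_torque": the same for the moment, N m; "grip_width": finger opening in m; "grasp_force": force on a finger pad.
Only numpy, scipy, OpenCV 4.12 (cv2) and the standard library are available. Lean on these libraries where they do the work, as an engineer would, in place of code of your own. Each camera call takes 0.05 s, during which the arm holds its last target. There are 200 camera calls.

## Task

Get the instrument box ready for the drive: lift it by its wire loop onto the sloping travel cradle, flat on the bed and snug against both the lower blue ledge and the blue end stop. Then push the red handle of the toggle clamp all the way down past its dead centre, so that it stays down by itself and the rubber pad holds the box. Leave the bottles and the tape roll beside it alone.

Things in the scene. Friction and masses are not known exactly. Their poses are not given: they have to be found in the camera images.
- box_loop (a point): middle of the grip bar of the wire loop on the closed stainless instrument box. The bar is 5 mm thick (x) and 70 mm long (y), centred 59 mm above the box's underside, with 17 mm free between it and the flat lid. Axes are the box's: x across its short side, y along its long side, z up. Either long side may go down-slope.
- instrument_box: the instrument box, 76 x 196 x 62 mm with its loop, loose, 0.3 to 0.6 kg; origin on its underside, axes as box_loop's. Lid top 39 mm above the underside. Below the lid the body reaches from the bar 30 mm to -x, 35 mm to +x and 95 mm either way in y; lid rim and fittings stand out 2 to 4 mm more.
- bed_home (a point): point on the cradle's sloping metal bed right under the loop's bar when the box is home, 55 mm above the worktop. Axes: x up the slope (25 degrees, rising away from the robot), y level along the bed towards the clamp (to the robot's left), z square out of the bed. With the box home the bar is at x -2 to +2, y -2, z 59 mm here. The cradle is fixed.
- ledge_face (a point): middle of the inner face of the lower blue ledge, at the bed surface: x = -32, y = 0 mm in the bed_home frame (same axes). The ledge is 190 mm long along y and stands 17 mm out of the bed.
- stop_face (a point): middle of the inner face of the blue end stop, at the bed surface: x = +4, y = -97 mm in the bed_home frame (same axes). It is 60 mm long along x and stands 17 mm out of the bed.
- clamp_handle (a joint): angle of the clamp's red handle, rad: 0 = open (leaning 16 degrees from the bed's z towards its +y), growing as its tip is pushed outward and down towards the bed's +y. Dead centre 1.29, stop 1.42 (clamped, about parallel to the bed, along its +y). 1 to 3 N at the grip moves it, 5 to 10 N just before dead centre on a box; past that it snaps to the stop.
- handle_pivot (a point): pivot of the handle, fixed on the cradle at x = 0, y = 180, z = 29 mm in the bed_home frame; same axes. The handle swings in this frame's y-z plane.
- handle_grip (a point): point on the centre line of the red handle, 95 mm from its pivot; the red grip is a round bar of 17 mm diameter, 55 to 127 mm from the pivot.
- clamp_pad: rubber pad, 21 mm diameter, on a sprung spindle at the end of the clamp arm; origin at the centre of its pressing face. The arm follows the handle: open, it leans back beyond the box's end; clamped, the pad presses on the lid 68 mm from bed_home along its +y with about 25 N.
- bottle_white: bystander: white plastic bottle with screw cap, 61 mm diameter, 150 mm tall, origin under its base
- bottle_brown: bystander: amber glass bottle with black cap, 60 mm diameter, 142 mm tall, origin under its base
- tape_roll_c: bystander: whitish tape roll standing on end, 33 mm diameter, 60 mm tall, origin under its base
Mind the look-alikes: they are no part of the job. Leave any pink look-alike of the instrument_box alone.

How it is judged:
By the outcome, as a careful person would: the job done as asked, in the order asked, and still so for the second after the job is handed in, with the robot touching nothing.
It also fails if it takes over 58 s, if anything falls off the work surface, if the arm or the gripper's body presses on something with over 40 N, if the wrist force passes 120 N, or if a joint passes its speed limit or range.

## Working session

There is one attempt and no reset: what is moved stays moved. The work goes in short steps, Python scripts to look and compute and a tool call to move; the robot and the scene stay as the last step left them, time stands still between calls to the robot, and variables do not carry over. Pictures are saved under pics/ and viewed, at most 10 in all, crops included, and the job is handed in when it is done.

Besides the shell and the picture viewer there is one more tool, called as a command line: name --argument value ..., lists and objects as JSON in quotes. drive_tool: Moves the arm, as the interface text tells. Its arguments: {"type":"object","properties":{"angular":{"type":"array","items":{"type":"array","items":{"type":"number"}}},"delta_pos":{"type":"array","items":{"type":"array","items":{"type":"number"}}},"gripper":{"type":"array","items":{"type":"number"}},"squeeze":{"type":"number"}},"required":["angular","delta_pos","gripper"]}

```bash
mkdir -p pics; cat > h.py <<'E'
import numpy as np, cv2
from scipy.spatial.transform import Rotation as R
from cell import telemetry, eyes, env, models
def save(p,n): cv2.imwrite('pics/'+n+'.png',cv2.cvtColor(p['pixels'],cv2.COLOR_RGB2BGR))
def camR(p):
    o=np.array(p['orientation'],float)
    return o if o.shape==(3,3) else R.from_euler('xyz',o,degrees=True).as_matrix()
def ray(p,uv):
    q=cv2.undistortPoints(np.array([[uv]],float),np.array(p['mtx']),np.array(p['D'],float))[0,0]
    d=camR(p)@np.array([q[0],q[1],1.]); return np.array(p['origin'],float),d/np.linalg.norm(d)
def atz(p,uv,z):
    o,d=ray(p,uv); return o+d*(z-o[2])/d[2]
def proj(p,X):
    Rm=camR(p); X=np.atleast_2d(X)
    rv=cv2.Rodrigues(Rm.T)[0]; t=-Rm.T@np.array(p['origin'],float)
    return cv2.projectPoints(X.astype(float),rv,t,np.array(p['mtx']),np.array(p['D'],float))[0][:,0]
def tri(rays):
    A=0;b=0
    for o,d in rays:
        M=np.eye(3)-np.outer(d,d);A=A+M;b=b+M@o
    x=np.linalg.solve(A,b); return x,[np.linalg.norm((np.eye(3)-np.outer(d,d))@(x-o)) for o,d in rays]
E
python3 - <<'E'
from h import *
ob=telemetry.get_obs();print(ob['tool_pos'],ob['tool_rot'],env.finger_overhang)
ps={n:eyes.read_camera(n) for n in('side','top')}
for n,p in ps.items():
    save(p,n+'0');print(n,p['origin'],p['orientation'],p['mtx'],p['D'])
    for t in['box_loop','instrument_box','clamp_handle','clamp_pad','handle_grip','bottle_white','bottle_brown','tape_roll_c']:
        print(t,[(np.round(r['centre']).tolist(),round(r['p'],2)) for r in models.search_frame(p,t)[:4]])
E
```

```text
[0.28301408 0.58456797 0.23544496] [-1.79890088e+02  6.14424359e-03  1.54173106e+02] 0.014
side [-0.12973938  1.68862758  1.29785199] [-125.13624157    0.40521563 -155.76864525] [[438.5476399    0.         319.64021273]
 [  0.         438.5476399  195.19351226]
 [  0.           0.           1.        ]] [-0.09564191  0.          0.          0.          0.        ]
box_loop [([318.0, 226.0], 0.96), ([296.0, 310.0], 0.87)]
instrument_box [([316.0, 226.0], 0.68), ([296.0, 313.0], 0.64)]
clamp_handle []
clamp_pad []
handle_grip []
bottle_white [([273.0, 217.0], 0.73)]
bottle_brown [([372.0, 165.0], 0.49), ([326.0, 185.0], 0.18)]
tape_roll_c [([287.0, 207.0], 0.4)]
top [-0.19252216  0.39909741  1.44598122] [-149.56265982    0.60698546 -108.82422033] [[433.81292283   0.         315.50231842]
 [  0.         433.81292283 196.62376455]
 [  0.           0.           1.        ]] [0.04159483 0.         0.         0.         0.        ]
box_loop [([160.0, 310.0], 0.9), ([289.0, 215.0], 0.68)]
instrument_box [([162.0, 310.0], 0.7), ([290.0, 213.0], 0.67)]
clamp_handle [([354.0, 183.0], 0.51), ([381.0, 173.0], 0.43)]
clamp_pad []
handle_grip [([355.0, 183.0], 0.6)]
bottle_white [([258.0, 184.0], 0.98)]
bottle_brown [([460.0, 175.0], 0.75), ([288.0, 214.0], 0.26)]
tape_roll_c [([294.0, 177.0], 0.61)]
```

View pics/side0.png

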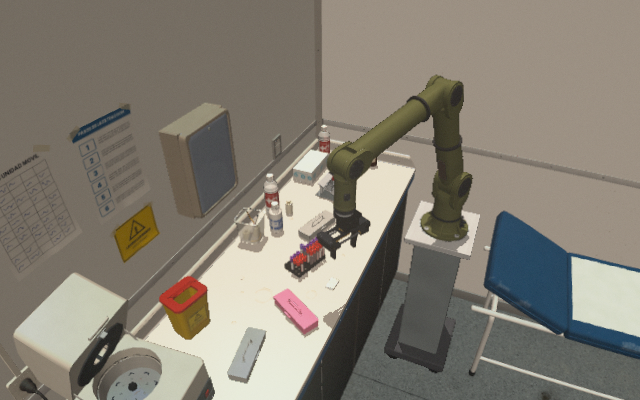

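View pics/top0.png

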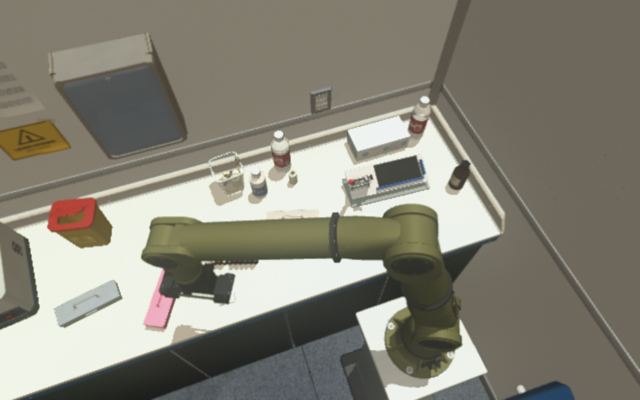

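The side view shows the stainless box at (318,224), partly behind the arm, the pink look-alike at (296,310), and a plain grey box at (247,353). In the top view the cradle is at about (395,175), with the red clamp handle at about (355,183) and the stainless box hidden under the arm at (290,214).

```bash
python3 - <<'E'
from h import *
ps={n:eyes.read_camera(n) for n in('side','top')}
s,t=ps['side'],ps['top']
print('box side',atz(s,(318,226),.056),'top',atz(t,(290,214),.056))
print('grey',atz(t,(88,302),.03),atz(s,(247,353),.03))
print('cradle',atz(t,(395,175),.06),'handle',atz(t,(355,183),.15))
for n,uvs,uvt in[('white',(273,217),(258,184)),('brown',(372,165),(460,175)),('tape',(287,207),(294,177))]: print(n,atz(t,uvt,.06),atz(s,uvs,.06))
c=t['pixels'][120:230,230:480]; cv2.imwrite('pics/c1.png',cv2.cvtColor(cv2.resize(c,None,fx=3,fy=3,interpolation=cv2.INTER_CUBIC),cv2.COLOR_RGB2BGR))
E
```

```text
box side [0.51091264 0.30448406 0.056     ] top [0.54644631 0.26062796 0.056     ]
grey [0.46507892 0.98224746 0.03      ] [0.46317604 0.98831347 0.03      ]
cradle [ 0.57400644 -0.1661229   0.06      ] handle [0.53967569 0.01689698 0.15      ]
white [0.70665891 0.3373434  0.06      ] [0.72494721 0.3328404  0.06      ]
brown [ 0.49324879 -0.39678925  0.06      ] [ 0.45640977 -0.28621972  0.06      ]
tape [0.6920239 0.199596  0.06     ] [0.70177937 0.23868889 0.06      ]
```

View pics/c1.png

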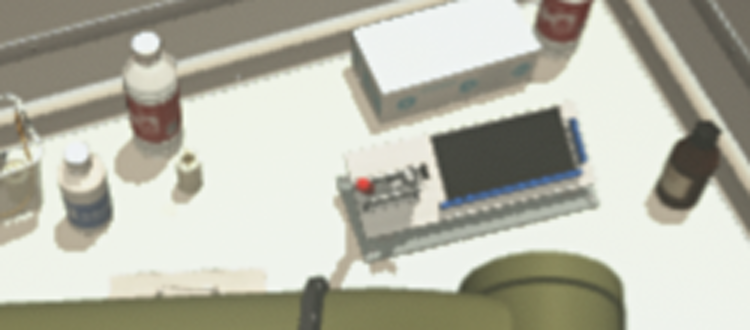

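The cradle bed is dark, with its blue ledge running in the crop from (440,205) to (580,172) and its end stop at about (575,140). The red handle tip is at about (363,185). I'll swing the arm aside to uncover the box, and enlarge the cradle.

```bash
python3 - <<'E'
from h import *
t=eyes.read_camera('top'); np.save('top0.npy',t['pixels'])
c=t['pixels'][148:213,335:435]; cv2.imwrite('pics/c2.png',cv2.cvtColor(cv2.resize(c,None,fx=8,fy=8,interpolation=cv2.INTER_CUBIC),cv2.COLOR_RGB2BGR))
E
```

```text
(no output)
```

View pics/c2.png

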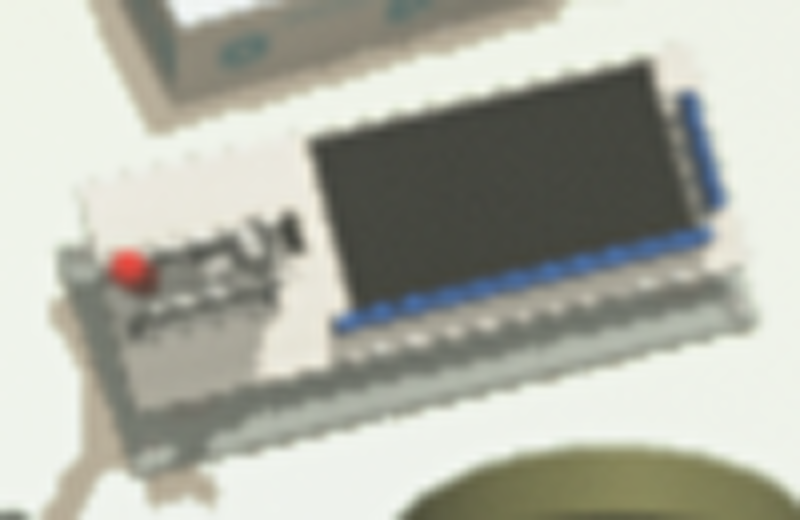

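```bash
cat >> h.py <<'E'
def bedT(p):
    Rm=R.from_euler('z',p[2]).as_matrix()@R.from_euler('y',-25,degrees=True).as_matrix()
    return Rm,np.array([p[0],p[1],.055])
E
cat > fit.py <<'E'
from h import *
from scipy.optimize import least_squares
t=eyes.read_camera('top')
a=np.radians(16)
L=[((-.032,.095,.017),(335,316)),((-.032,-.095,.017),(707,228)),((0,.18+.122*np.sin(a),.029+.122*np.cos(a)),(130,268))]
W=[1,1,1]
uv=np.array([((u+.5)/8-.5+335,(v+.5)/8-.5+148) for _,(u,v) in L])
X=np.array([l[0] for l in L])
def f(p):
    Rm,o=bedT(p); return (proj(t,X@Rm.T+o)-uv).ravel()
r=least_squares(f,[.57,-.14,0.]);print(r.x,np.degrees(r.x[2]),r.fun.round(2))
np.save('bed.npy',r.x)
Rm,o=bedT(r.x)
for n,x in[('stopA',(-.026,-.097,.017)),('stopB',(.034,-.097,.017)),('stopA0',(-.026,-.097,0)),('stopB0',(.034,-.097,0)),('home',(0,0,0))]:
    q=proj(t,Rm@np.array(x)+o)[0]; print(n,((q-[335,148]+.5)*8-.5).round(0),(Rm@np.array(x)+o).round(4))
E
python3 fit.py
```

```text
[ 0.57920528 -0.17605943 -0.05960539] -3.41513724379198 [-0.14  0.12  0.78 -0.47 -0.58  0.24]
stopA [714. 211.] [ 0.5427 -0.2711  0.0594]
stopB [680.  90.] [ 0.597  -0.2743  0.0848]
stopA0 [701. 217.] [ 0.5499 -0.2715  0.044 ]
stopB0 [668.  97.] [ 0.6042 -0.2747  0.0694]
home [497. 211.] [ 0.5792 -0.1761  0.055 ]
```

drive_tool --angular '[[0,0,0],[0,0,0],[0,0,0],[0,0,0]]' --delta_pos '[[0,0,-5],[0,0,-5],[0,0,-5],[0,0,0]]' --gripper '[8.7,8.7,8.7,8.7]'

```text
time_s: 1.5
tool_pos: [0.284, 0.5871, 0.3959]
tool_rot: [179.2, -0.0, 154.2]
force: [0.2, 0.6, 0.2]
grip_width: 0.0872
grasp_force: 0.0
```

```bash
cat >> h.py <<'E'
from scipy.linalg import logm,expm
def T(pos,rot):
    M=np.eye(4);M[:3,3]=pos;M[:3,:3]=rot if np.shape(rot)==(3,3) else R.from_euler('xyz',rot,degrees=True).as_matrix();return M
def plan(A,B,nmin=1,vmax=.045,wmax=.12):
    "equal rows from A to B as a constant body twist"
    D=np.linalg.inv(A)@B; X=logm(D).real
    w=np.linalg.norm(R.from_matrix(D[:3,:3]).as_rotvec())
    n=max(nmin,int(np.ceil(max(np.linalg.norm(X[:3,3])/vmax,w/wmax))))
    S=expm(X/n); print(n,'rows: ang',R.from_matrix(S[:3,:3]).as_rotvec().round(4),'cm',(S[:3,3]*100).round(3))
    return n
def cur():
    o=telemetry.get_obs(); return T(o['tool_pos'],o['tool_rot'])
E
python3 - <<'E'
from h import *
plan(cur(),T([.5,.02,.40],[180,0,92]))
E
```

```text
15 rows: ang [ 0.0008 -0.0005  0.0723] cm [-4.118 -1.05  -0.042]
```

drive_tool --angular '[[0.001,0,0.072],[0.001,0,0.072],[0.001,0,0.072],[0.001,0,0.072],[0.001,0,0.072],[0.001,0,0.072],[0.001,0,0.072],[0.001,0,0.072],[0.001,0,0.072],[0.001,0,0.072],[0.001,0,0.072],[0.001,0,0.072],[0.001,0,0.072],[0.001,0,0.072],[0.001,0,0.072],[0,0,0]]' --delta_pos '[[-4.1,-1.05,0],[-4.1,-1.05,0],[-4.1,-1.05,0],[-4.1,-1.05,0],[-4.1,-1.05,0],[-4.1,-1.05,0],[-4.1,-1.05,0],[-4.1,-1.05,0],[-4.1,-1.05,0],[-4.1,-1.05,0],[-4.1,-1.05,0],[-4.1,-1.05,0],[-4.1,-1.05,0],[-4.1,-1.05,0],[-4.1,-1.05,0],[0,0,0]]' --gripper '[8.7,8.7,8.7,8.7,8.7,8.7,8.7,8.7,8.7,8.7,8.7,8.7,8.7,8.7,8.7,8.7]'

```text
time_s: 3.1
tool_pos: [0.4987, 0.0127, 0.3901]
tool_rot: [-179.4, 0.5, 91.6]
force: [0.2, 0.3, 0.6]
grip_width: 0.087
grasp_force: 0.0
```

```bash
python3 - <<'E'
from h import *
print(telemetry.get_obs()['tool_pos'],telemetry.get_obs()['qpos'])
ims=[]
for n,b in(('top',(240,180,340,255)),('side',(270,180,370,255))):
    p=eyes.read_camera(n)
    for t in('box_loop','instrument_box'): 
        for r in models.search_frame(p,t)[:3]: print(n,t,np.round(r['centre'],1),round(r['p'],2),atz(p,r['centre'],.059 if 'loop' in t else .03).round(3))
    c=p['pixels'][b[1]:b[3],b[0]:b[2]]; ims.append(cv2.resize(c,None,fx=7.9,fy=7.9,interpolation=cv2.INTER_CUBIC)[:,:,::-1])
cv2.imwrite('pics/box_t.png',ims[0]);cv2.imwrite('pics/box_s.png',ims[1])
big=np.vstack([cv2.resize(i,(395*2,298)) if 0 else cv2.resize(i,(400,300)) for i in ims]);cv2.imwrite('pics/box1.png',cv2.resize(np.hstack([cv2.resize(i,(400,300),interpolation=cv2.INTER_AREA) for i in ims]),(800,300)))
E
```

```text
[0.49872721 0.01266787 0.39012093] [-29.89518698  -2.32789684  24.28485172  88.98906592   1.42161534
  93.75482332  -3.98620617]
top box_loop [165.7 300.2] 0.89 [0.374 0.735 0.059]
top box_loop [286.1 219.8] 0.6 [0.527 0.281 0.059]
top instrument_box [164.9 297.6] 0.8 [0.396 0.743 0.03 ]
top instrument_box [290.1 220.5] 0.61 [0.534 0.266 0.03 ]
side box_loop [314.3 225.8] 0.69 [0.525 0.313 0.059]
side box_loop [296.9 309.6] 0.57 [0.382 0.773 0.059]
side box_loop [331.7 176.8] 0.38 [ 0.612 -0.09   0.059]
side instrument_box [314.1 225.6] 0.7 [0.542 0.28  0.03 ]
side instrument_box [295.8 312. ] 0.56 [0.393 0.763 0.03 ]
```

View pics/box1.png

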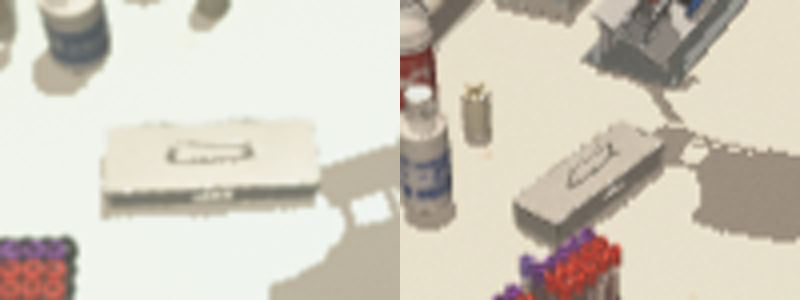

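The box lies with its long side roughly along world y. The lid corners are clear in both crops: top (105,125), (318,120), (318,184), (105,189), and side (513,203), (553,222), (662,148), (625,122). The wire loop sits in the middle.

```bash
cat > boxfit.py <<'E'
from h import *
from scipy.optimize import least_squares
ps={n:eyes.read_camera(n) for n in('top','side')}
off={'top':(240,180),'side':(270,180)}
P={'top':[(105,189),(105,125),(318,120),(318,184)],'side':[(153,222),(113,203),(225,122),(262,148)]}
sg=np.array([(-1,1),(1,1),(1,-1),(-1,-1)])
def corners(p):
    X=sg*np.array([p[3],p[4]])/2; c,s=np.cos(p[2]),np.sin(p[2])
    X=X@np.array([[c,s],[-s,c]])+p[:2]; return np.c_[X,np.full(4,.039)]
def f(p):
    r=[]
    for n in P:
        uv=(np.array(P[n])+.5)/4-.5+off[n]; r.append(proj(ps[n],corners(p))-uv)
    return np.r_[np.ravel(r),(p[3]-.069)*300,(p[4]-.194)*300]
r=least_squares(f,[.54,.28,0,.07,.194]);p=r.x
print(p[:2].round(4),np.degrees(p[2]).round(2),p[3:].round(4),r.fun.round(1))
np.save('box.npy',p)
for sgn in(1,-1):
  for n in P:
    c,s=np.cos(p[2]),np.sin(p[2])
    for z in(.059,.039):
      b=np.array([[p[0]+c*sgn*-.0025-s*y,p[1]+s*sgn*-.0025+c*y,z] for y in(-.035,0,.035)])
      print(sgn,n,z,((proj(ps[n],b)-off[n]+.5)*4-.5).round(0).tolist(),b[1].round(4))
for n,p_ in ps.items():
    c=p_['pixels'][off[n][1]+25:off[n][1]+65,off[n][0]+20:off[n][0]+85] if n=='top' else p_['pixels'][off[n][1]+25:off[n][1]+65,off[n][0]+20:off[n][0]+85]
    cv2.imwrite('pics/z_'+n+'.png',cv2.resize(c,(650,300) if 0 else (480,295),interpolation=cv2.INTER_NEAREST)[:,:,::-1])
a=[cv2.imread('pics/z_%s.png'%n) for n in P];cv2.imwrite('pics/loopz.png',np.vstack(a))
E
python3 boxfit.py
```

```text
[0.5358 0.2576] -17.51 [0.0663 0.1936] [-0.8  0.3 -0.1  0.2 -0.9  0.1 -0.5  0.2  0.4 -0.2 -0.4 -1.7 -0.1 -0.9
  1.3 -1.8 -0.8 -0.1]
1 top 0.059 [[247.0, 146.0], [208.0, 147.0], [169.0, 148.0]] [0.5334 0.2583 0.059 ]
1 top 0.039 [[248.0, 157.0], [209.0, 157.0], [171.0, 158.0]] [0.5334 0.2583 0.039 ]
1 side 0.059 [[213.0, 141.0], [192.0, 155.0], [172.0, 169.0]] [0.5334 0.2583 0.059 ]
1 side 0.039 [[213.0, 155.0], [192.0, 169.0], [172.0, 183.0]] [0.5334 0.2583 0.039 ]
-1 top 0.059 [[247.0, 141.0], [208.0, 142.0], [169.0, 143.0]] [0.5381 0.2568 0.059 ]
-1 top 0.039 [[248.0, 152.0], [209.0, 153.0], [171.0, 154.0]] [0.5381 0.2568 0.039 ]
-1 side 0.059 [[209.0, 139.0], [189.0, 153.0], [168.0, 168.0]] [0.5381 0.2568 0.059 ]
-1 side 0.039 [[209.0, 153.0], [189.0, 167.0], [169.0, 181.0]] [0.5381 0.2568 0.039 ]
```

View pics/loopz.png

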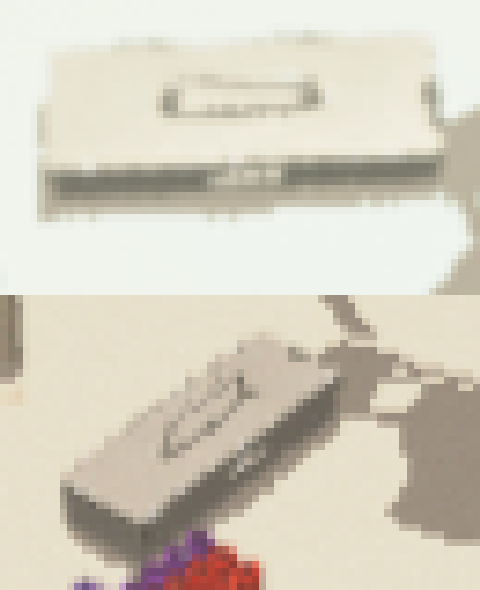

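```bash
python3 - <<'E'
from h import *
plan(cur(),T([.536,.2565,.13],[180,0,72.5]))
E
```

```text
8 rows: ang [-0.0014  0.0012  0.0435] cm [2.999 0.157 3.219]
```

drive_tool --angular '[[-0.0014,0.0012,0.0435],[-0.0014,0.0012,0.0435],[-0.0014,0.0012,0.0435],[-0.0014,0.0012,0.0435],[-0.0014,0.0012,0.0435],[-0.0014,0.0012,0.0435],[-0.0014,0.0012,0.0435],[-0.0014,0.0012,0.0435],[0,0,0],[0,0,0]]' --delta_pos '[[3,0.16,3.2],[3,0.16,3.2],[3,0.16,3.2],[3,0.16,3.2],[3,0.16,3.2],[3,0.16,3.2],[3,0.16,3.2],[3,0.16,3.2],[0,0,0],[0,0,0]]' --gripper '[5,5,5,5,5,5,5,5,5,5]'

```text
time_s: 4.5
tool_pos: [0.536, 0.2559, 0.1305]
tool_rot: [-179.9, 0.1, 72.5]
force: [-0.4, -0.9, 0.3]
grip_width: 0.05
grasp_force: 0.0
```

```bash
python3 - <<'E'
from h import *
o=telemetry.get_obs();print(o['tool_pos'],o['tool_rot'],o['force'],o['grip_width'])
plan(cur(),T([.536,.2565,.058],[180,0,72.5]),vmax=.02)
E
```

```text
[0.53596527 0.25588542 0.13050927] [-1.79929504e+02  1.37703777e-01  7.25169334e+01] [-0.44577288 -0.87812607  0.28744012] 0.04999430631727696
4 rows: ang [-0.0003  0.0006  0.0001] cm [ 0.018 -0.002  1.813]
```

drive_tool --angular '[[0,0,0],[0,0,0],[0,0,0],[0,0,0],[0,0,0],[0,0,0],[0,0,0],[0,0,0],[0,0,0],[0,0,0],[0,0,0],[0,0,0],[0,0,0],[0,0,0]]' --delta_pos '[[0,0,1.8],[0,0,1.8],[0,0,1.8],[0,0,1.8],[0,0,0],[0,0,0],[0,0,0],[0,0,0],[0,0,0],[0,0,0],[0,0,0],[0,0,0],[0,0,0],[0,0,0]]' --gripper '[5,5,5,5,4,3,2,1,0,0,0,0,0,0]' --squeeze 40

```text
time_s: 5.9
tool_pos: [0.5363, 0.2557, 0.0598]
tool_rot: [-180.0, -0.0, 72.4]
force: [-4.6, 1.1, 3.6]
grip_width: 0.004
grasp_force: 40.0
```

```bash
python3 - <<'E'
from h import *
o=telemetry.get_obs();print(o['tool_pos'],o['tool_rot'],o['force'],o['grip_width'],o['grasp_force'])
ims=[]
for n in('top','side'):
    p=eyes.read_camera(n); b=(250,160) if n=='top' else (270,165)
    ims.append(cv2.resize(p['pixels'][b[1]:b[1]+75,b[0]:b[0]+100],(400,300),interpolation=cv2.INTER_CUBIC)[:,:,::-1])
cv2.imwrite('pics/g1.png',np.hstack(ims))
E
```

```text
[0.53625003 0.25568967 0.05983771] [-1.79951721e+02 -1.03650611e-02  7.23726113e+01] [-4.56772441  1.14739422  3.60793383] 0.003963064166010222 40.007845759391785
```

```bash
cat >> h.py <<'E'
def tgt(b,bed=None):
    "tool pose with TCP at bed-frame point b (m), fingers along -bed z"
    Rm,o=bedT(np.load('bed.npy') if bed is None else bed)
    return T(Rm@np.array(b)+o, Rm@R.from_euler('xyz',[180,0,90],degrees=True).as_matrix())
def inbed():
    Rm,o=bedT(np.load('bed.npy')); M=cur(); return (Rm.T@(M[:3,3]-o)*1000).round(1), R.from_matrix(Rm.T@M[:3,:3]).as_euler('xyz',degrees=True).round(2)
E
python3 - <<'E'
from h import *
A=cur(); B=A.copy(); B[2,3]+=.27
C=tgt([.010,.004,.25]); print(C[:3,3],R.from_matrix(C[:3,:3]).as_euler('xyz',degrees=True))
plan(A,B); plan(B,C); plan(C,tgt([.010,.004,.09]))
E
```

```text
[ 0.48302361 -0.16631257  0.28580313] [155.           0.          86.58486276]
7 rows: ang [-0.  0.  0.] cm [ 1.000e-03 -2.000e-03 -3.857e+00]
10 rows: ang [-0.0435  0.0054 -0.0244] cm [-4.261  0.216  0.456]
4 rows: ang [-0.  0. -0.] cm [-0. -0.  4.]
```

View pics/g1.png

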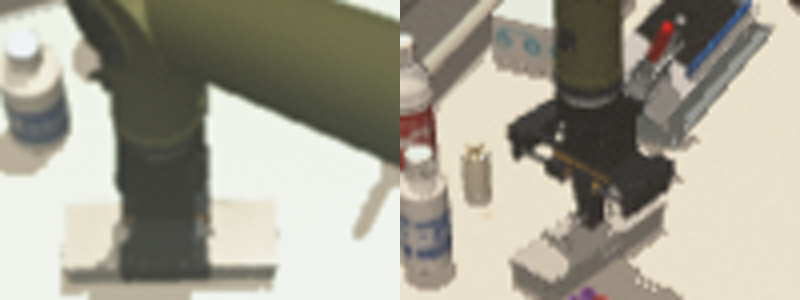

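The gripper straddles the loop in the middle of the box, with a 4 mm opening at 40 N. Lifting now.

drive_tool --angular '[[0,0,0],[0,0,0],[0,0,0],[0,0,0],[0,0,0],[0,0,0],[0,0,0],[0,0,0],[0,0,0],[0,0,0]]' --delta_pos '[[0,0,0],[0,0,-1],[0,0,-2],[0,0,-4],[0,0,-5],[0,0,-5],[0,0,-5],[0,0,-4],[0,0,-1],[0,0,0]]' --gripper '[0,0,0,0,0,0,0,0,0,0]' --squeeze 60

```text
time_s: 7.0
tool_pos: [0.5379, 0.2546, 0.3308]
tool_rot: [179.8, -0.1, 72.3]
force: [0.0, -0.5, -6.2]
grip_width: 0.0034
grasp_force: 60.0
```

drive_tool --angular '[[-0.0435,0.0054,-0.0244],[-0.0435,0.0054,-0.0244],[-0.0435,0.0054,-0.0244],[-0.0435,0.0054,-0.0244],[-0.0435,0.0054,-0.0244],[-0.0435,0.0054,-0.0244],[-0.0435,0.0054,-0.0244],[-0.0435,0.0054,-0.0244],[-0.0435,0.0054,-0.0244],[-0.0435,0.0054,-0.0244],[0,0,0],[0,0,0],[0,0,0]]' --delta_pos '[[-4.26,0.22,0.45],[-4.26,0.22,0.45],[-4.26,0.22,0.45],[-4.26,0.22,0.45],[-4.26,0.22,0.45],[-4.26,0.22,0.45],[-4.26,0.22,0.45],[-4.26,0.22,0.45],[-4.26,0.22,0.45],[-4.26,0.22,0.45],[0,0,0],[0,0,0],[0,0,0]]' --gripper '[0,0,0,0,0,0,0,0,0,0,0,0,0]'

```text
time_s: 8.3
tool_pos: [0.4841, -0.0796, 0.2933]
tool_rot: [160.2, -1.1, 84.1]
force: [0.9, 1.3, -5.5]
grip_width: 0.0039
grasp_force: 60.0
```

```bash
python3 - <<'E'
from h import *
o=telemetry.get_obs();print(o['tool_pos'],o['force'],o['wrist_torque'],o['grip_width'],inbed(),o['qpos'].round(0) if hasattr(o['qpos'],'round') else o['qpos'])
plan(cur(),tgt([.010,.004,.09]))
ims=[]
for n in('top','side'):
    p=eyes.read_camera(n); b=(335,105) if n=='top' else (290,120); w=133,150
    ims.append(cv2.resize(p['pixels'][b[1]:b[1]+120,b[0]:b[0]+120],(400,400),interpolation=cv2.INTER_CUBIC)[:,:,::-1])
cv2.imwrite('pics/h1.png',np.hstack(ims))
E
```

```text
[ 0.48406777 -0.07957897  0.29329873] [ 0.89462131  1.27540061 -5.47292616] [-0.04496311  0.86147589  0.02809533] 0.00390491884105023 (array([  9.4,  90.6, 258.5]), array([-1.7483e+02,  2.0000e-02,  8.7310e+01])) [  8. -17.  -1. 115.  -2.  62.   2.]
5 rows: ang [-0.018  -0.0003 -0.0094] cm [-1.734  0.242  3.363]
```

View pics/h1.png

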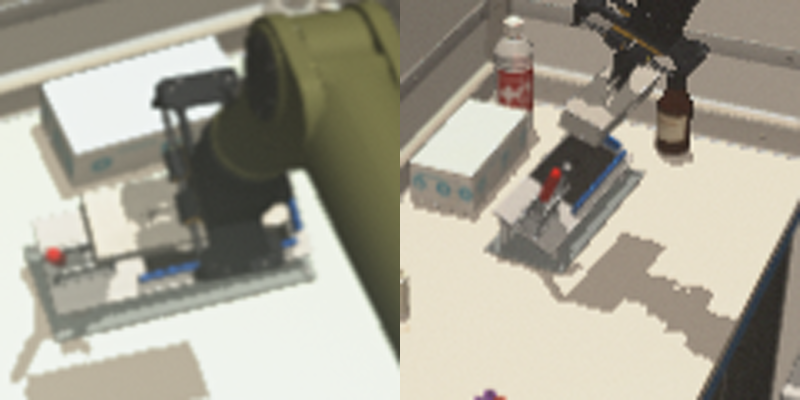

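The arm stopped short at its joint 2 limit, with the box held above the clamp side of the cradle and the handle at (55,255) in the left crop. I'll first go outward to a reachable hover over the bed, staying clear of the clamp.

```bash
python3 - <<'E'
from h import *
B=tgt([.04,.004,.20]);print(B[:3,3]);plan(cur(),B,vmax=.04); plan(B,tgt([.010,.004,.09]))
E
```

```text
[ 0.53125795 -0.16919101  0.25316629]
3 rows: ang [-0.0294 -0.0009 -0.0148] cm [-2.897  1.183  1.909]
3 rows: ang [-0.  0. -0.] cm [-0.    -1.     3.667]
```

drive_tool --angular '[[-0.022,-0.0007,-0.011],[-0.022,-0.0007,-0.011],[-0.022,-0.0007,-0.011],[-0.022,-0.0007,-0.011],[0,0,0],[0,0,0]]' --delta_pos '[[-2.17,0.89,1.43],[-2.17,0.89,1.43],[-2.17,0.89,1.43],[-2.17,0.89,1.43],[0,0,0],[0,0,0]]' --gripper '[0,0,0,0,0,0]'

```text
time_s: 9.0
tool_pos: [0.5314, -0.1693, 0.2537]
tool_rot: [155.1, -0.0, 86.5]
force: [-0.6, 0.8, -5.6]
grip_width: 0.0035
grasp_force: 60.0
```

```bash
python3 - <<'E'
from h import *
o=telemetry.get_obs();print(o['tool_pos'],o['force'],o['grip_width'],inbed(),np.round(o['qpos'],0))
plan(cur(),tgt([.010,.006,.08]),vmax=.025)
E
```

```text
[ 0.53143711 -0.16932865  0.25372355] [-0.58531705  0.77050619 -5.63115545] 0.0034543780781073246 (array([ 40.4,   3.9, 200.4]), array([-179.94,   -0.  ,   89.91])) [ 10. -11.   9. 116.  -6.  51.  18.]
5 rows: ang [-0.0002 -0.     -0.0003] cm [ 0.042 -0.607  2.409]
```

drive_tool --angular '[[0,0,0],[0,0,0],[0,0,0],[0,0,0],[0,0,0],[0,0,0],[0,0,0]]' --delta_pos '[[0,-0.6,2.4],[0,-0.6,2.4],[0,-0.6,2.4],[0,-0.6,2.4],[0,-0.6,2.4],[0,0,0],[0,0,0]]' --gripper '[0,0,0,0,0,0,0]'

```text
time_s: 9.7
tool_pos: [0.5555, -0.1712, 0.1338]
tool_rot: [154.9, 0.0, 86.5]
force: [0.6, 0.7, -4.8]
grip_width: 0.0034
grasp_force: 60.0
```

```bash
python3 - <<'E'
from h import *
o=telemetry.get_obs();print(o['force'],o['wrist_torque'],o['grip_width'],inbed())
Rm,ob=bedT(np.load('bed.npy'))
ims=[]
for n in('top','side'):
    p=eyes.read_camera(n); b=(340,130) if n=='top' else (295,125)
    for x in[(-.032,.095,.017),(-.032,-.095,.017),(-.026,-.097,.017),(.034,-.097,.017),(0,.215,.146)]:
        print(n,x,((proj(p,Rm@np.array(x)+ob)[0]-b+.5)*5-.5).round(0))
    ims.append(cv2.resize(p['pixels'][b[1]:b[1]+80,b[0]:b[0]+80],(400,400),interpolation=cv2.INTER_CUBIC)[:,:,::-1])
cv2.imwrite('pics/h2.png',np.hstack(ims))
E
```

```text
[ 0.62655185  0.67529873 -4.80208067] [-0.08844152  0.9846943  -0.03988646] 0.003376636759369676 (array([11.5,  3.5, 81.5]), array([1.7994e+02, 4.0000e-02, 8.9930e+01]))
top (-0.032, 0.095, 0.017) [183. 288.]
top (-0.032, -0.095, 0.017) [421. 230.]
top (-0.026, -0.097, 0.017) [421. 222.]
top (0.034, -0.097, 0.017) [400. 146.]
top (0, 0.215, 0.146) [ 51. 259.]
side (-0.032, 0.095, 0.017) [237. 281.]
side (-0.032, -0.095, 0.017) [311. 197.]
side (-0.026, -0.097, 0.017) [308. 193.]
side (0.034, -0.097, 0.017) [263. 161.]
side (0, 0.215, 0.146) [211. 235.]
```

View pics/h2.png

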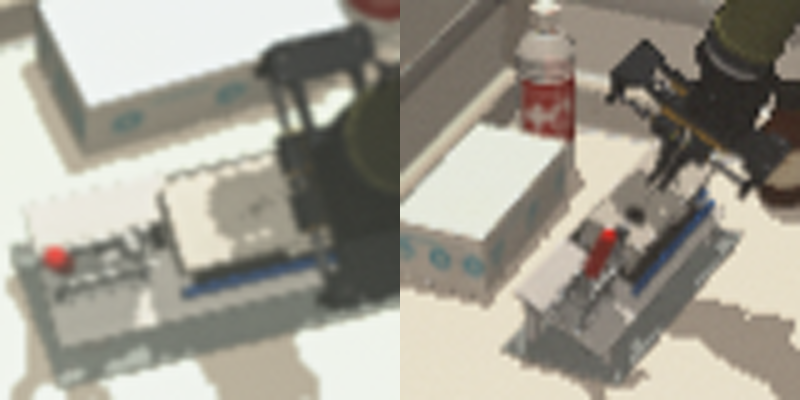

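The projected ledge ends (237,281) and (311,197) match the side view, where they appear at about (237,288) and (312,195). The box hangs parallel to the bed, so I'll lower it.

drive_tool --angular '[[0,0,0],[0,0,0],[0,0,0],[0,0,0],[0,0,0],[0,0,0]]' --delta_pos '[[0,0,0.5],[0,0,0.5],[0,0,0.4],[0,0,0.4],[0,0,0],[0,0,0]]' --gripper '[0,0,0,0,0,0]'

```text
time_s: 10.4
tool_pos: [0.5627, -0.1734, 0.117]
tool_rot: [154.9, 0.0, 86.3]
force: [0.7, -0.3, -5.0]
grip_width: 0.0032
grasp_force: 60.0
```

```bash
cat > st.py <<'E'
from h import *
o=telemetry.get_obs();Rm,_=bedT(np.load('bed.npy'))
print('bedF',(Rm.T@np.array(o['force'])).round(2),'tq',np.round(o['wrist_torque'],2),o['grip_width'],*inbed(),o['time_s'])
E
python3 st.py
```

```text
bedF [-1.47 -0.26 -4.86] tq [-0.01  1.12 -0.06] 0.0032346322424946757 [11.1  1.7 63.2] [1.7992e+02 1.2000e-01 8.9780e+01] 10.4
```

drive_tool --angular '[[0,0,0],[0,0,0],[0,0,0],[0,0,0],[0,0,0],[0,0,0]]' --delta_pos '[[0.2,0,0.1],[0,0,0.1],[0,0,0.1],[0,0,0.1],[0,0,0],[0,0,0]]' --gripper '[0,0,0,0,0,0]'

```text
time_s: 11.0
tool_pos: [0.5613, -0.1713, 0.1132]
tool_rot: [155.3, -0.1, 86.3]
force: [-20.4, 2.5, 12.0]
grip_width: 0.0035
grasp_force: 60.0
```

```bash
python3 st.py
```

```text
bedF [-13.51   1.32  19.56] tq [0.37 3.59 0.15] 0.0034883782644546846 [ 8.1  3.6 60.4] [-1.7975e+02  2.0000e-02  8.9730e+01] 11.0
```

drive_tool --angular '[[0,0,0],[0,0,0],[0,0,0],[0,0,0],[0,0,0],[0,0,0],[0,0,0]]' --delta_pos '[[0,0,-0.1],[0,-0.1,0],[0,-0.15,0],[0,-0.15,0],[0,-0.15,0],[0,-0.15,0],[0,0,0]]' --gripper '[0,0,0,0,0,0,0]'

```text
time_s: 11.7
tool_pos: [0.5579, -0.171, 0.1115]
tool_rot: [154.9, 0.0, 86.3]
force: [-0.2, -0.1, -2.9]
grip_width: 0.0032
grasp_force: 60.0
```

```bash
python3 st.py
```

```text
bedF [-1.41 -0.12 -2.52] tq [-0.01  1.    0.02] 0.0032124072350216493 [ 4.3  3.8 60.3] [1.7989e+02 1.2000e-01 8.9790e+01] 11.7
```

drive_tool --angular '[[0,0,0],[0,0,0],[0,0,0],[0,0,0],[0,0,0]]' --delta_pos '[[0,-0.1,0],[0,-0.1,0],[0,-0.1,0],[0,-0.1,0],[0,0,0]]' --gripper '[0,0,0,0,0]'

```text
time_s: 12.2
tool_pos: [0.5541, -0.1708, 0.1097]
tool_rot: [154.9, 0.0, 86.3]
force: [-0.4, -0.7, -2.3]
grip_width: 0.0033
grasp_force: 60.0
```

```bash
python3 st.py
```

```text
bedF [-1.31 -0.72 -1.97] tq [ 0.01  0.98 -0.01] 0.0033060066336245164 [ 0.1  3.7 60.3] [1.799e+02 1.200e-01 8.979e+01] 12.2
```

drive_tool --angular '[[0,0,0],[0,0,0],[0,0,0],[0,0,0],[0,0,0]]' --delta_pos '[[0,-0.1,0],[0,-0.1,0],[0,-0.1,0],[0,-0.1,0],[0,0,0]]' --gripper '[0,0,0,0,0]'

```text
time_s: 12.7
tool_pos: [0.5518, -0.1708, 0.1093]
tool_rot: [154.7, 0.0, 86.3]
force: [2.4, 0.0, -1.2]
grip_width: 0.0035
grasp_force: 60.0
```

```bash
python3 st.py
```

```text
bedF [ 1.73  0.15 -2.08] tq [-0.01  0.06  0.08] 0.0034905940575936834 [-2.1  3.6 60.9] [1.7972e+02 1.5000e-01 8.9800e+01] 12.7
```

drive_tool --angular '[[0,0,0],[0,0,0],[0,0,0],[0,0,0],[0,0,0],[0,0,0]]' --delta_pos '[[-0.15,0,0],[-0.15,0,0],[-0.15,0,0],[-0.1,0,0],[-0.1,0,0],[0,0,0]]' --gripper '[0,0,0,0,0,0]'

```text
time_s: 13.3
tool_pos: [0.551, -0.1758, 0.1085]
tool_rot: [154.8, -0.0, 86.4]
force: [4.0, 4.1, -0.5]
grip_width: 0.0035
grasp_force: 60.0
```

```bash
python3 st.py
```

```text
bedF [ 3.18  4.36 -2.02] tq [ 0.72 -0.1   0.32] 0.003476561713643123 [-2.9 -1.4 60.4] [1.7985e+02 3.0000e-02 8.9840e+01] 13.3
```

drive_tool --angular '[[0,0,0],[0,0,0],[0,0,0],[0,0,0]]' --delta_pos '[[-0.1,-0.1,0],[-0.1,-0.1,0],[0,0,0.1],[0,0,0]]' --gripper '[0,0,0,0]'

```text
time_s: 13.7
tool_pos: [0.5511, -0.1774, 0.1084]
tool_rot: [154.7, -0.0, 86.5]
force: [3.7, 6.1, 3.6]
grip_width: 0.0033
grasp_force: 60.0
```

```bash
python3 st.py
```

```text
bedF [4.51 6.33 1.87] tq [ 1.05 -0.64  0.56] 0.003325142160899685 [-2.8 -3.  60.2] [1.7965e+02 2.0000e-02 8.9880e+01] 13.7
```

drive_tool --angular '[[0,0,0],[0,0,0],[0,0,0],[0,0,0],[0,0,0],[0,0,0],[0,0,0],[0,0,0],[0,0,0],[0,0,0]]' --delta_pos '[[0,0,0],[0,0,0],[0,0,0],[0,0,0],[0,0,-1],[0,0,-2.5],[0,0.5,-3],[0,1,-3],[0,1,-3],[0,0,0]]' --gripper '[1,2,3,4,4,4,4,4,4,4]'

```text
time_s: 14.7
tool_pos: [0.5203, -0.1786, 0.2367]
tool_rot: [154.3, 0.1, 86.3]
force: [0.3, 0.7, -0.4]
grip_width: 0.0397
grasp_force: 0.0
```

```bash
python3 st.py; python3 - <<'E'
from h import *
Rm,ob=bedT(np.load('bed.npy'))
ims=[]
for n in('top','side'):
    p=eyes.read_camera(n); b=(340,130) if n=='top' else (295,125)
    for k,sx in(('a',(.03,.035)),):
      for x in[(-.032,.095,.039),(-.032,-.099,.039),(.037,.095,.039),(.037,-.099,.039)]:
        print(n,x,((proj(p,Rm@np.array(x)+ob)[0]-b+.5)*5-.5).round(0))
    ims.append(cv2.resize(p['pixels'][b[1]:b[1]+80,b[0]:b[0]+80],(400,400),interpolation=cv2.INTER_CUBIC)[:,:,::-1])
cv2.imwrite('pics/h3.png',np.hstack(ims))
E
```

```text
bedF [ 0.04  0.74 -0.45] tq [-0.06  0.55  0.02] 0.039720585411570815 [ 23.6  -6.  189.4] [179.34   0.27  89.77] 14.7
top (-0.032, 0.095, 0.039) [191. 284.]
top (-0.032, -0.099, 0.039) [436. 224.]
top (0.037, 0.095, 0.039) [167. 195.]
top (0.037, -0.099, 0.039) [412. 136.]
side (-0.032, 0.095, 0.039) [246. 267.]
side (-0.032, -0.099, 0.039) [321. 181.]
side (0.037, 0.095, 0.039) [191. 229.]
side (0.037, -0.099, 0.039) [270. 145.]
```

View pics/h3.png

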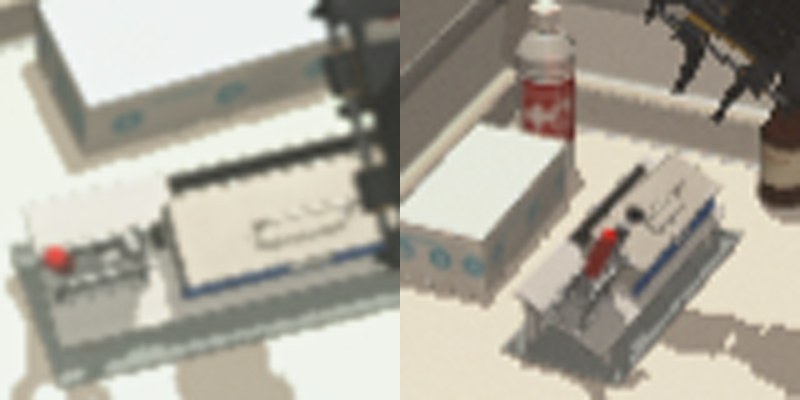

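Pictures used up (10). The box sits parallel to the bed along the blue ledge, with the handle tip at (57,258) in the left crop. I'll check the handle and pad positions by numbers only.

```bash
python3 - <<'E'
from h import *
Rm,ob=bedT(np.load('bed.npy'))
ps={n:eyes.read_camera(n) for n in('top','side')}
def tb(a,b):
    x,e=tri([ray(ps['top'],a),ray(ps['side'],b)]); return (Rm.T@(x-ob)*1000).round(1),np.round(e,4)
print('pad by eye',tb((371,177),(341.5,167.5)),'tip',tb((351.2,181.4),(336.6,171.8)))
for t in('handle_grip','clamp_handle','clamp_pad','box_loop'):
    r={n:[(np.round(q['centre'],1).tolist(),round(q['p'],2)) for q in models.search_frame(ps[n],t)[:3]] for n in ps}; print(t,r)
# red blob
for n,p in ps.items():
    I=p['pixels'].astype(int); b=(335,140,375,200) if n=='top' else (320,160,350,190)
    s=I[b[1]:b[3],b[0]:b[2]]; m=(s[...,0]>110)&(s[...,1]<80)&(s[...,2]<80)
    v,u=np.nonzero(m); print(n,len(u),u.mean()+b[0],v.mean()+b[1],u.min()+b[0],u.max()+b[0],v.min()+b[1],v.max()+b[1])
    for r_ in(55,95,127): print(r_,proj(p,Rm@np.array([0,.18+r_/1e3*np.sin(np.radians(16)),.029+r_/1e3*np.cos(np.radians(16))])+ob)[0].round(1))
a=np.radians(16)
B=tgt([0,.18+.095*np.sin(a),.20]); C=tgt([0,.18+.095*np.sin(a),.029+.095*np.cos(a)])
print(B[:3,3],C[:3,3]); plan(cur(),B,vmax=.04); plan(B,C,vmax=.02)
E
```

```text
pad by eye (array([  1. , 131.1, 115.8]), array([0.0005, 0.0005])) tip (array([  0.3, 209. , 139.6]), array([0.0008, 0.0008]))
handle_grip {'top': [], 'side': [([329.3, 178.6], 0.55)]}
clamp_handle {'top': [([354.5, 182.5], 0.44)], 'side': []}
clamp_pad {'top': [], 'side': []}
box_loop {'top': [([390.4, 172.9], 0.95), ([164.4, 300.0], 0.87)], 'side': [([295.0, 309.8], 0.65), ([345.9, 166.9], 0.53)]}
top 4 352.0 182.25 351 353 182 183
55 [351.9 182.7]
95 [350.9 181.9]
127 [350.1 181.2]
side 12 335.0833333333333 173.33333333333334 332 337 171 178
55 [333.4 178.4]
95 [335.5 174.3]
127 [337.2 170.9]
[0.50711423 0.03479504 0.23626156] [0.54072871 0.03278906 0.16404683]
6 rows: ang [ 0.0002  0.0003 -0.0006] cm [ 3.511 -0.32  -0.27 ]
4 rows: ang [-0.  0. -0.] cm [-0.    -0.     1.992]
```

```bash
python3 - <<'E'
from h import *
B=tgt([.012,.206,.185]);print(B[:3,3]);plan(cur(),B,vmax=.04)
E
```

```text
[0.52428757 0.03358432 0.22773836]
6 rows: ang [ 0.0002  0.0003 -0.0006] cm [ 3.509 -0.121 -0.02 ]
```

drive_tool --angular '[[0,0,0],[0,0,0],[0,0,0],[0,0,0],[0,0,0],[0,0,0],[0,0,0],[0,0,0]]' --delta_pos '[[3.5,-0.12,0],[3.5,-0.12,0],[3.5,-0.12,0],[3.5,-0.12,0],[3.5,-0.12,0],[3.5,-0.12,0],[0,0,0],[0,0,0]]' --gripper '[5,5,5,5,5,5,5,5]'

```text
time_s: 16.1
tool_pos: [0.5252, 0.0335, 0.227]
tool_rot: [154.9, 0.1, 86.5]
force: [-0.3, -0.2, 0.4]
grip_width: 0.0502
grasp_force: 0.0
```

```bash
python3 st.py; python3 - <<'E'
from h import *
print(np.round(telemetry.get_obs()['qpos'],0))
plan(cur(),tgt([.0,.206,.120]),vmax=.015)
E
```

```text
bedF [-0.13 -0.2   0.47] tq [-0.07  0.56 -0.01] 0.05022032372796422 [ 12.5 206.  183.9] [1.799e+02 1.100e-01 8.990e+01] 16.1
[  5. -14. -13. 121.   3.  48. -14.]
5 rows: ang [ 0.0003  0.0004 -0.0003] cm [ 0.002 -0.252  1.278]
```

drive_tool --angular '[[0,0,0],[0,0,0],[0,0,0],[0,0,0],[0,0,0],[0,0,0],[0,0,0],[0,0,0],[0,0,0],[0,0,0],[0,0,0],[0,0,0],[0,0,0]]' --delta_pos '[[0,-1.2,0],[0,0,1.3],[0,0,1.3],[0,0,1.3],[0,0,1.3],[0,0,1.2],[0,0,0],[0,0,0],[0,0,0],[0,0,0],[0,0,0],[0,0,0],[0,0,0]]' --gripper '[5,5,5,5,5,5,5,4,3,2,1,1,1]' --squeeze 12

```text
time_s: 17.4
tool_pos: [0.5416, 0.032, 0.1644]
tool_rot: [154.9, 0.0, 86.3]
force: [-1.1, 0.5, 2.1]
grip_width: 0.0165
grasp_force: 12.0
```

```bash
python3 st.py
```

```text
bedF [-0.17  0.45  2.35] tq [-0.06  0.64 -0.04] 0.016491015064713274 [  1.  205.4 120.2] [1.7986e+02 1.2000e-01 8.9790e+01] 17.4
```

```bash
python3 - <<'E'
import numpy as np
l=np.radians(np.linspace(15.6,98,17)); s=np.linspace(0,3,17)
y=95*np.sin(l); z=95*np.cos(l)+s
print(np.c_[np.degrees(l[1:]),np.diff(y)/10,-np.diff(z)/10].round(2).tolist(), y[-1]+180,z[-1]+29)
E
```

```text
[[20.75, 0.81, 0.25], [25.9, 0.78, 0.32], [31.05, 0.75, 0.39], [36.2, 0.71, 0.45], [41.35, 0.67, 0.52], [46.5, 0.61, 0.57], [51.65, 0.56, 0.63], [56.8, 0.5, 0.67], [61.95, 0.43, 0.72], [67.1, 0.37, 0.75], [72.25, 0.3, 0.78], [77.4, 0.22, 0.81], [82.55, 0.15, 0.82], [87.7, 0.07, 0.83], [92.85, -0.0, 0.83], [98.0, -0.08, 0.83]] 274.0754665304492 18.778555408793792
```

drive_tool --angular '[[0,0,0],[0,0,0],[0,0,0],[0,0,0],[0,0,0],[0,0,0],[0,0,0],[0,0,0],[0,0,0]]' --delta_pos '[[0.81,0,0.25],[0.78,0,0.32],[0.75,0,0.39],[0.71,0,0.45],[0.67,0,0.52],[0.61,0,0.57],[0.56,0,0.63],[0,0,0],[0,0,0]]' --gripper '[1,1,1,1,1,1,1,1,1]' --squeeze 20

```text
time_s: 18.3
tool_pos: [0.5582, 0.0809, 0.1353]
tool_rot: [154.9, -0.0, 86.4]
force: [2.6, 1.4, -1.2]
grip_width: 0.0159
grasp_force: 20.0
```

```bash
python3 st.py
```

```text
bedF [ 1.72  1.5  -2.17] tq [0.08 0.19 0.07] 0.015932970265730168 [  1.1 255.3  88.1] [1.7988e+02 3.0000e-02 8.9820e+01] 18.3
```

drive_tool --angular '[[0,0,0],[0,0,0],[0,0,0],[0,0,0],[0,0,0],[0,0,0],[0,0,0],[0,0,0]]' --delta_pos '[[0.5,0,0.65],[0.43,0,0.7],[0.37,0,0.73],[0.3,0,0.76],[0.22,0,0.8],[0.15,0,0.82],[0,0,0],[0,0,0]]' --gripper '[1,1,1,1,1,1,1,1]' --squeeze 25

```text
time_s: 19.1
tool_pos: [0.5785, 0.1001, 0.0948]
tool_rot: [154.9, -0.1, 86.5]
force: [-1.6, 5.1, 2.7]
grip_width: 0.0162
grasp_force: 25.0
```

```bash
python3 st.py
```

```text
bedF [-0.55  5.03  3.23] tq [0.85 0.64 0.36] 0.016246433311376634 [  1.3 275.6  43.4] [ 1.7987e+02 -1.0000e-02  8.9860e+01] 19.1
```

drive_tool --angular '[[0,0,0],[0,0,0],[0,0,0],[0,0,0],[0,0,0],[0,0,0]]' --delta_pos '[[0,0,0.6],[0,0,0.6],[-0.1,0,0.6],[-0.1,0,0.6],[0,0,0],[0,0,0]]' --gripper '[1,1,1,1,1,1]'

```text
time_s: 19.7
tool_pos: [0.5886, 0.1001, 0.0731]
tool_rot: [154.8, -0.2, 86.6]
force: [1.5, 9.3, -1.7]
grip_width: 0.016
grasp_force: 25.0
```

```bash
python3 st.py
```

```text
bedF [ 0.15  9.35 -1.93] tq [1.75 0.47 0.87] 0.015985614821963395 [  1.3 276.2  19.3] [179.8   -0.23  89.95] 19.7
```

drive_tool --angular '[[0,0,0],[0,0,0],[0,0,0],[0,0,0],[0,0,0],[0,0,0],[0,0,0],[0,0,0],[0,0,0],[0,0,0],[0,0,0]]' --delta_pos '[[0,0,0],[0,0,0],[0,0,0],[0,0,0],[0,0,-1],[0,0,-2],[0,0,-3],[2,0,-3],[3,0,-3],[4,0,-1],[0,0,0]]' --gripper '[2,3,4,4,4,4,4,4,4,4,4]'

```text
time_s: 20.8
tool_pos: [0.5391, 0.1962, 0.1956]
tool_rot: [154.5, -0.2, 86.8]
force: [0.7, 0.5, 0.5]
grip_width: 0.0397
grasp_force: 0.0
```

```bash
python3 st.py; python3 - <<'E'
from h import *
Rm,ob=bedT(np.load('bed.npy'))
ps={}
for n in('top','side'):
    p=ps[n]=eyes.read_camera(n); I=p['pixels'].astype(int); b=(310,150,400,215) if n=='top' else (305,150,355,210)
    s=I[b[1]:b[3],b[0]:b[2]]; m=(s[...,0]>100)&(s[...,1]<.6*s[...,0])&(s[...,2]<.6*s[...,0])
    v,u=np.nonzero(m); print(n,len(u),(u.mean()+b[0],v.mean()+b[1]) if len(u) else '',(u.min()+b[0],u.max()+b[0],v.min()+b[1],v.max()+b[1]) if len(u) else '')
    for th in(1.0,1.29,1.42):
        a=np.radians(16)+th; print(th,[proj(p,Rm@np.array([0,.18+r*np.sin(a),.029+r*np.cos(a)])+ob)[0].round(1).tolist() for r in(.055,.091,.127)])
    m2=(I[...,2]>1.3*I[...,0])&(I[...,2]>70); 
    for t in('handle_grip','clamp_pad','box_loop'): print(t,[(np.round(q['centre'],1).tolist(),round(q['p'],2)) for q in models.search_frame(p,t)[:2]])
    print('bar pred',proj(p,Rm@np.array([0,-.002,.059])+ob)[0].round(1),'pad pred',proj(p,Rm@np.array([0,.068,.045])+ob)[0].round(1))
E
```

```text
bedF [0.84 0.55 0.13] tq [-0.01  0.62 -0.03] 0.03967024275691919 [  3.  369.2 153.7] [179.51  -0.32  90.14] 20.8
top 0  
1.0 [[340.2, 186.5], [331.6, 188.3], [322.8, 190.2]]
1.29 [[338.9, 187.2], [329.6, 189.4], [320.2, 191.7]]
1.42 [[338.8, 187.4], [329.3, 189.8], [319.9, 192.2]]
handle_grip []
clamp_pad [([292.2, 174.8], 0.59), ([390.0, 163.1], 0.17)]
box_loop [([398.6, 172.7], 0.72), ([165.7, 297.4], 0.72)]
bar pred [401.8 171.2] pad pred [382.8 176.2]
side 49 (np.float64(322.63265306122446), np.float64(181.81632653061223)) (np.int64(318), np.int64(329), np.int64(150), np.int64(197))
1.0 [[327.0, 187.1], [324.6, 189.3], [322.1, 191.6]]
1.29 [[325.6, 189.4], [322.2, 193.2], [318.8, 197.0]]
1.42 [[325.1, 190.3], [321.4, 194.6], [317.6, 199.0]]
handle_grip [([319.0, 197.0], 0.59), ([325.6, 185.5], 0.55)]
clamp_pad []
box_loop [([295.1, 307.8], 0.75), ([351.7, 165.2], 0.62)]
bar pred [348.2 163.1] pad pred [341.4 171.2]
```

drive_tool --angular '[[0,0,0],[0,0,0],[0,0,0],[0,0,0],[0,0,0],[0,0,0],[0,0,0],[0,0,0],[0,0,0],[0,0,0]]' --delta_pos '[[2,0,-4],[3,0,-4],[4,0,-2],[4.5,0,0],[4.5,0,0],[4.5,0,0],[4.5,0,0],[4.5,0,0],[0,0,0],[0,0,0]]' --gripper '[4,4,4,4,4,4,4,4,4,4]'

```text
time_s: 22.2
tool_pos: [0.516, 0.5066, 0.2795]
tool_rot: [155.1, 0.1, 86.4]
force: [0.2, 0.2, 0.2]
grip_width: 0.04
grasp_force: 0.0
```

```bash
cat > chk.py <<'E'
from h import *
Rm,ob=bedT(np.load('bed.npy'))
print(telemetry.get_obs()['tool_pos'])
def pr(p,x): return proj(p,Rm@np.array(x)+ob)[0]
def samp(I,a,b,n): # colour profile between pixels
    q=np.linspace(a,b,n).astype(np.float32); return cv2.remap(I,q[None,:,0].copy(),q[None,:,1].copy(),cv2.INTER_LINEAR)[0]
for n in('top','side'):
    p=eyes.read_camera(n); I=p['pixels'].astype(int); b=(310,160,400,215) if n=='top' else (310,175,355,210)
    s=I[b[1]:b[3],b[0]:b[2]]; m=(s[...,0]>90)&(s[...,1]<.6*s[...,0])&(s[...,2]<.6*s[...,0])
    v,u=np.nonzero(m); print(n,'red',len(u),(u.mean()+b[0],v.mean()+b[1],u.min()+b[0],u.max()+b[0],v.min()+b[1],v.max()+b[1]) if len(u) else '')
    a=np.radians(16)+1.42; print('pred',[pr(p,[0,.18+r*np.sin(a),.029+r*np.cos(a)]).round(1).tolist() for r in(.055,.091,.127)])
    for t in('handle_grip','clamp_pad','box_loop','bottle_white','bottle_brown','tape_roll_c'): print(t,[(np.round(q['centre'],1).tolist(),round(q['p'],2)) for q in models.search_frame(p,t)[:2]])
    print('bar pred',pr(p,[0,-.002,.059]).round(1),'pad pred',pr(p,[0,.068,.045]).round(1))
    # lid end edge profiles: along y past the stop and past +y end, at lid height, x=+0.02
    for nm,A,B in(('stop end',(.02,-.08,.039),(.02,-.12,.039)),('ledge side',(-.015,-.06,.039),(-.05,-.06,.039)),('far side',(.02,.02,.039),(.06,.02,.039)),('clamp end',(.02,.08,.039),(.02,.12,.039))):
        c=samp(p['pixels'],pr(p,A),pr(p,B),14); print(nm,[tuple(int(k) for k in x) for x in c])
E
python3 chk.py
```

```text
[0.51604182 0.50660937 0.27948839]
top red 0 
pred [[338.8, 187.4], [329.3, 189.8], [319.9, 192.2]]
handle_grip []
clamp_pad [([394.9, 168.1], 0.24)]
box_loop [([165.0, 300.0], 0.69), ([390.7, 167.6], 0.54)]
bottle_white [([376.8, 167.3], 0.5), ([256.5, 172.9], 0.44)]
bottle_brown [([459.2, 173.2], 0.74), ([255.6, 170.2], 0.55)]
tape_roll_c [([291.3, 174.6], 0.59)]
bar pred [401.8 171.2] pad pred [382.8 176.2]
stop end [(168, 164, 135), (173, 168, 139), (174, 170, 140), (177, 172, 143), (184, 179, 152), (195, 191, 166), (207, 207, 184), (213, 216, 196), (213, 219, 201), (217, 223, 206), (221, 227, 212), (228, 233, 220), (236, 240, 229), (238, 242, 233)]
ledge side [(109, 109, 75), (113, 113, 77), (112, 112, 76), (112, 112, 76), (112, 112, 76), (113, 112, 76), (112, 112, 76), (113, 113, 76), (114, 114, 77), (114, 113, 76), (114, 113, 76), (114, 114, 77), (114, 113, 77), (114, 113, 77)]
far side [(228, 222, 202), (229, 223, 203), (230, 224, 204), (226, 219, 198), (204, 197, 177), (150, 146, 129), (96, 95, 83), (66, 66, 59), (65, 65, 59), (106, 107, 97), (172, 174, 160), (222, 225, 211)
[... 1074 characters left out ...]
1, 165), (194, 181, 165), (194, 181, 164), (193, 181, 164), (191, 180, 165), (181, 173, 163), (145, 142, 140), (113, 117, 124), (103, 114, 126), (154, 157, 154), (203, 196, 181), (208, 198, 181), (201, 190, 173)]
far side [(200, 187, 169), (200, 188, 171), (200, 188, 170), (194, 182, 165), (180, 168, 153), (137, 128, 116), (90, 84, 77), (67, 63, 57), (79, 74, 67), (139, 131, 119), (201, 190, 170), (216, 206, 185), (198, 188, 170), (162, 154, 138)]
clamp end [(169, 160, 148), (165, 156, 144), (160, 151, 139), (155, 146, 134), (157, 147, 136), (162, 153, 141), (170, 161, 149), (177, 168, 156), (156, 149, 138), (138, 132, 123), (130, 125, 118), (131, 126, 121), (129, 123, 117), (130, 125, 117)]
```

```bash
python3 - <<'E'
from h import *
B=tgt([.0,.275,.10]);plan(cur(),B,vmax=.045);plan(B,tgt([0,.275,.055]))
E
```

```text
10 rows: ang [ 0.0002  0.0002 -0.0004] cm [-4.02  -0.017  1.496]
1 rows: ang [-0.  0. -0.] cm [-0.  -0.   4.5]
```

drive_tool --angular '[[0,0,0],[0,0,0],[0,0,0],[0,0,0],[0,0,0],[0,0,0],[0,0,0],[0,0,0],[0,0,0],[0,0,0],[0,0,0],[0,0,0],[0,0,0],[0,0,0],[0,0,0],[0,0,0],[0,0,0]]' --delta_pos '[[-4,0,1.5],[-4,0,1.5],[-4,0,1.5],[-4,0,1.5],[-4,0,1.5],[-4,0,1.5],[-4,0,1.5],[-4,0,1.5],[-4,0,1.5],[-4,0,1.5],[0,0,0],[0,0,1.5],[0,0,1.5],[0,0,1],[0,0,0.5],[0,0,0.5],[0,0,0]]' --gripper '[0,0,0,0,0,0,0,0,0,0,0,0,0,0,0,0,0]'

```text
time_s: 24.6
tool_pos: [0.5756, 0.1017, 0.1003]
tool_rot: [154.9, 0.0, 86.4]
force: [-0.5, 0.4, -0.3]
grip_width: 0.0009
grasp_force: 0.0
```

```bash
python3 st.py
```

```text
bedF [-0.58  0.42 -0.04] tq [-0.08  0.55  0.01] 0.0009414896229451596 [  0.9 277.   49.6] [1.7993e+02 1.1000e-01 8.9810e+01] 24.6
```

drive_tool --angular '[[0,0,0],[0,0,0],[0,0,0],[0,0,0],[0,0,0],[0,0,0]]' --delta_pos '[[0,0,0.4],[0,0,0.4],[0,0,0.2],[0,0,0.1],[0,0,0.1],[0,0,0]]' --gripper '[0,0,0,0,0,0]'

```text
time_s: 25.2
tool_pos: [0.5806, 0.1011, 0.0907]
tool_rot: [154.9, 0.1, 86.3]
force: [-7.5, -0.4, 9.5]
grip_width: 0.0004
grasp_force: 6.1
```

```bash
python3 st.py
```

```text
bedF [-2.73 -0.84 11.75] tq [-0.33  1.35 -0.19] 0.0003811215534718361 [  1.4 276.7  38.7] [179.9    0.19  89.8 ] 25.2
```

drive_tool --angular '[[0,0,0],[0,0,0],[0,0,0],[0,0,0],[0,0,0],[0,0,0],[0,0,0],[0,0,0],[0,0,0],[0,0,0],[0,0,0]]' --delta_pos '[[0,0,-1],[0,0,-3],[0,0,-3.5],[2,0,-4],[4,0,-2.5],[4.5,0,-2],[4.5,0,-2],[4.5,0,0],[4.5,0,0],[0,0,0],[0,0,0]]' --gripper '[0,0,0,0,0,0,0,0,0,0,0]'

```text
time_s: 26.3
tool_pos: [0.5191, 0.3466, 0.2521]
tool_rot: [155.0, 0.0, 86.5]
force: [0.7, 0.6, -0.2]
grip_width: 0.0002
grasp_force: 0.0
```

```bash
python3 st.py; python3 chk.py | grep -E "red|pred|stop end|clamp end|far"
```

```text
bedF [ 0.56  0.64 -0.43] tq [-0.15  0.52 -0.02] 0.00016606841220591026 [  0.7 518.2 217.1] [-1.7999e+02  6.0000e-02  8.9920e+01] 26.3
top red 0 
pred [[338.8, 187.4], [329.3, 189.8], [319.9, 192.2]]
bar pred [401.8 171.2] pad pred [382.8 176.2]
stop end [(225, 218, 198), (224, 218, 198), (224, 218, 197), (224, 217, 196), (223, 217, 197), (224, 220, 200), (227, 228, 210), (232, 236, 223), (236, 240, 230), (238, 242, 232), (238, 242, 232), (239, 242, 232), (238, 242, 232), (238, 242, 232)]
far side [(228, 223, 203), (229, 225, 205), (230, 226, 205), (228, 220, 200), (205, 198, 178), (152, 148, 132), (99, 97, 86), (70, 69, 63), (69, 69, 62), (109, 110, 100), (174, 176, 162), (223, 226, 212), (239, 243, 233), (239, 243, 233)]
clamp end [(227, 220, 200), (226, 219, 199), (227, 220, 200), (226, 220, 200), (219, 212, 192), (191, 185, 167), (141, 137, 122), (144, 141, 127), (181, 178, 164), (224, 220, 205), (231, 228, 214), (230, 227, 214), (225, 223, 209), (215, 213, 200)]
side red 29 (np.float64(320.7586206896552), np.float64(194.3793103448276), np.int64(317), np.int64(325), np.int64(190), np.int64(198))
pred [[325.1, 190.3], [321.4, 194.6], [317.6, 199.0]]
bar pred [348.2 163.1] pad pred [341.4 171.2]
stop end [(196, 183, 167), (198, 184, 168), (201, 187, 170), (206, 191, 174), (209, 195, 177), (207, 195, 180), (203, 196, 182), (201, 196, 185), (197, 194, 183), (189, 185, 174), (178, 174, 164), (165, 159, 149), (155, 147, 136), (150, 140, 128)]
far side [(195, 183, 167), (198, 187, 169), (199, 187, 169), (191, 180, 163), (174, 164, 148), (124, 117, 102), (81, 77, 63), (69, 65, 51), (64, 61, 45), (65, 62, 46), (66, 61, 46), (64, 60, 46), (61, 58, 48), (57, 56, 47)]
clamp end [(62, 58, 52), (52, 49, 43), (51, 48, 42), (51, 48, 42), (50, 47, 42), (49, 46, 42), (49, 46, 42), (50, 47, 44), (50, 47, 43), (49, 46, 41), (48, 44, 38), (46, 42, 36), (48, 44, 39), (49, 45, 41)]
```

```bash
python3 -c "
from cell import env
print(env.sign_off())"
```

```text
the job is handed in; nothing more can be done
None
```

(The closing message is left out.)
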